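# Open the vacuum valve under the filter funnel

### The arm

A 6-joint arm with a two-finger parallel gripper is mounted at the origin on the work surface. World frame = base frame: x ahead of the robot, y to its left, z up, the work surface at z = 0. Lengths are in mm, angles in rad, forces in N, time in s.
With the tool pointing down it reaches from about 300 to 775 mm from the base axis. Payload 14.6 kg.
Tool frame: the origin (TCP) lies on the centre line of the jaws, within the pads' length; the fingertips stand 11 mm ahead of it and the grasp point (between the pads) lies 8 mm behind it; z points along the fingers, y is the direction in which the jaws open and shut (so a half turn about z gives the same grasp; the last joint's range is limited). The gripper opens to 85 mm and grips with 20 to 120 N. Pads are 22 mm wide; open, the fingers measure 114 mm over their backs; the gripper's body (76 mm by 85 mm) begins 54 mm behind the grasp point. The pads swing forward as they close: fully open they stand 13 mm farther back than shut.
Start: joints at [-1.207, 0.3, 1.521, -0, 1.321, -0.067], TCP at [229.671, -499.741, 242.281] pointing down, gripper open.
Joint ranges: [-3.03, 3.03], [-0.79, 2.21], [0.23, 2.52], [-1.04, 4.18], [0, 3.07], [-2.55, 2.55]. Speed limits (rad/s): [2.22, 2.22, 2.57, 3.14, 3.14, 3.14].

### API

Orientations are given as a unit quaternion [w, x, y, z].
In Python, from cell import * gives the robot as it stands. The module is installed in compiled form; this text tells all that it offers.
- The arm moves only by the shell command python3 -m handwheel 'ROWS'. ROWS is JSON, a list of rows, each an object of numbers: "wx", "wy", "wz": the turn, a rotation vector about the tool's x, y, z in rad; "dx", "dy", "dz": the shift along the tool's x, y, z in cm; "jaw": the opening, from 0 (shut) to 1 (fully open). A call has 1 to 8 rows; each row is the pose to reach, as a shift and turn from the pose commanded when the call began, along the tool's axes at that moment; what a row does not reach only later rows make up. A row lasts 1/8 s, in which the tool goes at most 62.5 mm and 10.7 degrees, less where a joint would pass 70% of its speed; a pose out of reach is approached as far as the arm can. A call with a gripper value outside its range is refused whole. The fingers move at their own pace and stop on an object; the grip force is fixed at half the most. Time passes only in rows, so rows that repeat a pose let the fingers close. It gives the time, the measured TCP pose, the force and the opening at its end, in the units of the state.
- observe(): the state, without advancing time (a new reading comes with each control period).
- snapshot(name): name is "side" or "top" or "wrist"; returns (picture, depth): 480x640x3 uint8, red, green, blue; 480x640 float32, mm along the optical axis (not along the pixel's ray), 0 where there is no reading.
- camera_model(name): a dict with "fx", "fy", "cx", "cy" (pixels), "k1" (the pictures are not rectified: a ray, as slopes to the right and down, at radius r is drawn at 1 + k1 r^2 times it, then the intrinsics apply), "R" (3x3) and "t" (3): a world point X has camera coordinates R X + t; the wrist camera has in their place "mount" (4x4, takes a point from camera to tool coordinates, whose origin is the TCP and whose axes are the flange's). Camera axes: x right, y down, z forward; pixel columns grow to the right and rows downward; lengths in mm; the calibration is good to about 2 mm. A picture is of the moment at which its call begins: read the wrist's pose just before it. camera_model takes no time and is no camera call.
- hand_in(): hands the job in, once; it reports no verdict.
The state is a dict: "time_s": time; "joints": joint angles; "qd": joint speeds; "joint_torque": joint torques, N m; "ee_pos": TCP position; "tool_rot": TCP orientation; "ft_force": force on the tool from outside, world axes, zero at the start; "moment": the same for the moment, N m; "finger_gap": opening from 0.0 (shut) to 1.0 (fully open).
Only numpy, scipy, OpenCV 4.12 (cv2) and the standard library are available. Lean on these libraries where they do the work, as an engineer would, in place of code of your own. Each camera call takes 0.05 s, during which the arm holds its last target. There are 200 camera calls.

### The job

On the bench stands a low vacuum filtration shelf with three stations in a row; one carries a clear filter funnel, the other two are closed with rubber stoppers. Open the valve of the station with the funnel: turn the black lever knob mounted under the shelf's front edge in line with the funnel (each closed lever slants off to its knob's left, as the robot sees it) until it meets its stop, with its lever pointing straight out from the shelf. Leave the other two valves as they are.

Things in the scene. Friction and masses are not known exactly. Their poses are not given: they have to be found in the camera images.
- valve (a joint): valve knob under the shelf below the clear filter funnel. Vertical axis, 12 mm behind the shelf's front edge. Value in rad, grows anticlockwise seen from above: 0 = closed (lever 63 degrees off straight out, slanting to +y, left as seen from the robot), 1.1 = open, at a firm stop (lever straight out from the front edge, towards the robot). Stays where it is left; about 1.5 N at the post turns it
- valve_grip (a point): grip point of that knob: on the axis of its upright round black post (18 mm thick, top 170 mm above the bench), 15 mm below the top. The post stands on the end of a black lever bar (14 mm wide, top 128 mm above the bench), 100 mm from the knob's axis, in front of the shelf. x points level from the knob's axis out through the post, z up; the axes turn with the knob
- spare_b_grip (a point): the same point on the like post of the valve under a station that carries only a low black stopper; leave it. The shelf board is 580 mm wide, 170 deep, 20 thick, its top 160 mm above the bench; stations are 170 mm apart, their funnel (74 mm wide, top 295 mm above the bench) or stopper 92 mm behind the front edge
- spare_c_grip (a point): the same point on the post of the other stoppered station's valve, of the same size and axes; leave it. What stands on the bench under the levers is at most 50 mm tall

How it is judged:
By the outcome, as a careful person would: the job done as asked, in the order asked, and still so for the second after the job is handed in, with the robot touching nothing.
It also fails if it takes over 32 s, if anything falls off the work surface, if the arm or the gripper's body presses on something with over 40 N, if the wrist force passes 120 N, or if a joint passes its speed limit or range.

## Working session

There is one attempt and no reset: what is moved stays moved. The work goes in short steps, Python scripts to look and compute and a shell command to move; the robot and the scene stay as the last step left them, time stands still between calls to the robot, and variables do not carry over. Pictures are saved under pics/ and viewed, about 8 in all and at most 12, crops included, and the job is handed in when it is done.

```bash
mkdir -p pics; cat > h.py <<'E'
from cell import *
import numpy as np, cv2
from scipy.spatial.transform import Rotation as Ro
def cloud(name):
    s=observe(); im,d=snapshot(name); m=camera_model(name)
    v,u=np.mgrid[0:480,0:640].astype(float)
    K=np.array([[m['fx'],0,m['cx']],[0,m['fy'],m['cy']],[0,0,1]])
    p=cv2.undistortPoints(np.stack([u.ravel(),v.ravel()],1)[:,None],K,np.array([m['k1'],0,0,0.]))[:,0].reshape(480,640,2)
    C=np.dstack([p*d[...,None],d])
    if 'R' in m: W=(C-np.array(m['t']))@np.array(m['R'])
    else:
        M=np.array(m['mount']); T=C@M[:3,:3].T+M[:3,3]
        q=s['tool_rot']; W=T@Ro.from_quat([q[1],q[2],q[3],q[0]]).as_matrix().T+np.array(s['ee_pos'])
    W[d==0]=np.nan
    return im,d,W
E
python3 - <<'E'
from h import *
s=observe(); print(s['ee_pos'],s['tool_rot'],s['finger_gap'],s['time_s'])
for n in('top','side'):
    im,d,W=cloud(n); cv2.imwrite(f'pics/{n}0.png',im[...,::-1]); np.save(f'pics/{n}0.npy',W)
E
```

```text
[ 229.60635464 -499.53448463  241.72634495] [-5.72753268e-04  9.76886925e-01  2.13755935e-01 -8.71802603e-05] 1.001935463153651 0.0
```

View pics/top0.png

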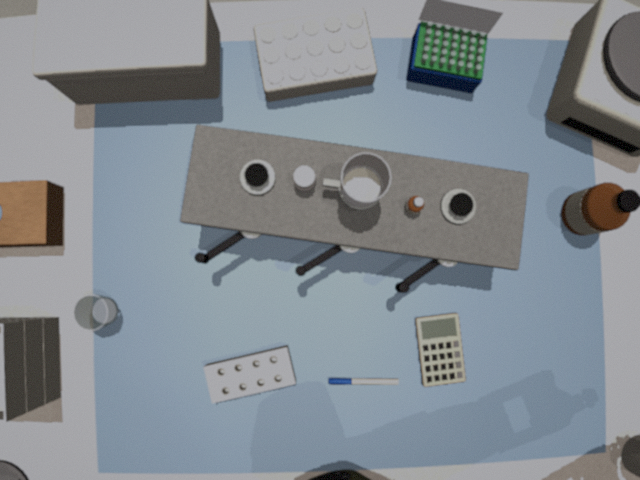

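View pics/side0.png

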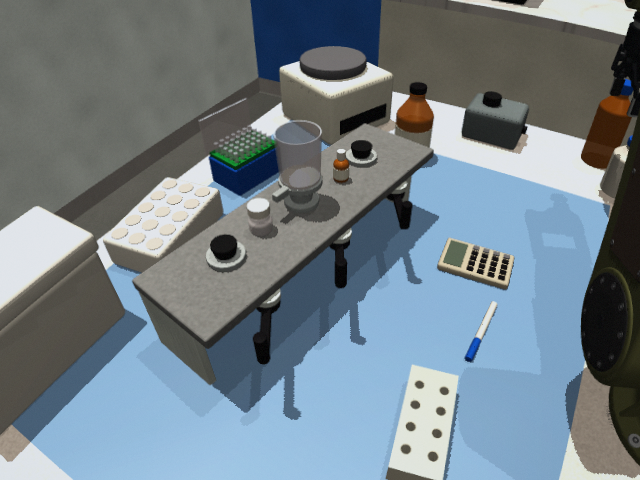

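The top view shows the funnel on the middle station at about (365,182). Its knob post is at (301,270) and its axis near (348,245). The spare posts are at (201,258) and (403,287).

```bash
python3 - <<'E'
from h import *
W=np.load('pics/top0.npy'); im=cv2.imread('pics/top0.png')
z=W[...,2]
b=(abs(z-160)<6); n,l,st,_=cv2.connectedComponentsWithStats(b.astype(np.uint8)); k=1+np.argmax(st[1:,4])
P=W[l==k]; r=cv2.minAreaRect(P[:,:2].astype(np.float32)); print(r,np.median(P[:,2])); print(cv2.boxPoints(r))
for n_,(u,v) in dict(A=(301,270),L=(201,258),R=(403,287)).items():
    w=W[v-14:v+15,u-14:u+15].reshape(-1,3); g=im[v-14:v+15,u-14:u+15].max(2).ravel()
    q=w[(w[:,2]>150)&(w[:,2]<190)]; print(n_,len(q),np.median(q,0), (q.max(0)+q.min(0))/2,q.max(0)-q.min(0))
S=np.load('pics/side0.npy')
q=S[260:300,325:360].reshape(-1,3)
q=q[(q[:,2]>135)&(q[:,2]<180)]; print(len(q),q.min(0),q.max(0),q.mean(0))
E
```

```text
((678.885009765625, -0.57208251953125), (580.6489868164062, 171.85079956054688), 80.44392395019531) 159.5860699546542
[[ 545.9544  -272.6032 ]
 [ 715.4205  -301.13263]
 [ 811.8156   271.45905]
 [ 642.34955  299.98846]]
A 95 [556.70528711  98.11801582 169.57673267] [556.71989792  98.0192614  164.79470812] [16.55655162 16.53074228 17.2118009 ]
L 113 [582.18827795 262.20311937 168.83417989] [582.2248157  263.56517048 161.72745236] [16.90587639 18.0141487  22.97452122]
R 107 [524.04683093 -70.8341333  168.90250734] [524.02795835 -71.97033845 161.89657324] [16.6449301  17.67718585 22.30503905]
258 [547.66444843  90.37270969 135.09901541] [564.8426401  106.02861201 173.96218899] [554.50156356 100.87794318 157.06333381]
```

```bash
python3 - <<'E'
from h import *
W=np.load('pics/top0.npy'); im=cv2.imread('pics/top0.png')
def cen(u,v,h,lo,hi):
    w=W[v-h:v+h+1,u-h:u+h+1].reshape(-1,3); q=w[(w[:,2]>lo)&(w[:,2]<hi)]
    r=cv2.minEnclosingCircle(q[:,:2].astype(np.float32)); return len(q),np.median(q[:,2]),r
print(cen(257,176,14,175,230),cen(461,205,14,175,230),cen(365,180,34,285,305))
# front edge line fit: last board px in each column
z=W[...,2]; b=abs(z-160)<5; E=[]
for u in range(200,505):
    v=np.where(b[150:,u])[0]
    v=v[v<(215+(u-182)*.137-150+20)]
    if len(v): E.append(W[150+v.max(),u])
E=np.array(E); f=cv2.fitLine(E[:,:2].astype(np.float32),cv2.DIST_HUBER,0,.01,.01).ravel(); print(f)
# lever bars
for u,v,du in((322,259,12),(222,246,12),(420,273,10)):
    w=W[v-12:v+13,u-du:u+du].reshape(-1,3); q=w[abs(w[:,2]-126)<6]
    f=cv2.fitLine(q[:,:2].astype(np.float32),cv2.DIST_HUBER,0,.01,.01).ravel(); print(len(q),f,np.degrees(np.arctan2(f[1],f[0])))
E
```

```text
(447, np.float64(189.68075650358514), ((713.3314208984375, 165.4547576904297), 20.010974884033203)) (456, np.float64(189.42329730382437), ((656.798583984375, -169.4005126953125), 20.408451080322266)) (435, np.float64(293.85088228529463), ((684.8388061523438, -2.0284736156463623), 37.32699203491211))
[1.6674463e-01 9.8600012e-01 5.9445032e+02 4.9856391e+00]
226 [ 5.6036460e-01 -8.2824606e-01  5.7867438e+02  6.1200844e+01] -55.91898
240 [ 5.9955490e-01 -8.0033362e-01  6.0105933e+02  2.3266133e+02] -53.16197
205 [   0.65227234   -0.7579847   547.0739     -107.1507    ] -49.286854
```

```bash
cat >> h.py <<'E'
def delta(pos,yawx):
    s=observe(); q=s['tool_rot']; R=Ro.from_quat([q[1],q[2],q[3],q[0]])
    a=np.radians(yawx); x=[np.cos(a),np.sin(a),0]; y=[np.sin(a),-np.cos(a),0]
    T=Ro.from_matrix(np.array([x,y,[0,0,-1]]).T)
    print('d cm',np.round(R.inv().apply(np.array(pos)-s['ee_pos'])/10,2),'w',np.round((R.inv()*T).as_rotvec(),3),'t',s['time_s'],'j',np.round(s['joints'],2),'F',np.round(s['ft_force'],1))
E
python3 -c "
from h import *
delta([556.7,98.2,242],119.6)"
```

```text
d cm [ 5.469e+01 -4.065e+01  2.000e-02] w [-1.000e-03 -1.000e-03 -1.657e+00] t 0.1 j [-1.21  0.3   1.52 -0.    1.32 -0.07] F [-0.1 -0.1 -0.1]
```

```bash
python3 -m handwheel '[{"dx":27,"dy":-20,"wz":-0.8,"jaw":0.5},{"dx":27,"dy":-20,"wz":-0.8,"jaw":0.5},{"dx":27,"dy":-20,"wz":-0.8,"jaw":0.5},{"dx":27,"dy":-20,"wz":-0.8,"jaw":0.5},{"dx":27,"dy":-20,"wz":-0.8,"jaw":0.5},{"dx":27,"dy":-20,"wz":-0.8,"jaw":0.5},{"dx":27,"dy":-20,"wz":-0.8,"jaw":0.5}]'; python3 -c "
from h import *
delta([556.7,98.2,242],119.6)"
```

```text
d cm [ 5.469e+01 -4.065e+01  2.000e-02] w [-1.000e-03 -1.000e-03 -1.657e+00] t 0.1 j [-1.21  0.3   1.52 -0.    1.32 -0.07] F [-0.1 -0.1 -0.1]invalid input
```

```bash
python3 -m handwheel '[{"wx":0,"wy":0,"wz":-0.2,"dx":5,"dy":-3.7,"dz":0,"jaw":0.5}]'; python3 -c "
from h import *
delta([556.7,98.2,242],119.6)"
```

```text
time_s: 0.22
ee_pos: [258.8, -446.0, 241.3]
tool_rot: [-0.001, 0.953, 0.304, -0.0]
ft_force: [1.3, 0.4, 0.7]
finger_gap: 0.815
d cm [ 5.581e+01 -2.709e+01 -4.000e-02] w [-1.000e-03 -1.000e-03 -1.469e+00] t 0.225 j [-1.12  0.22  1.62 -0.    1.3  -0.16] F [1.3 0.4 0.7]
```

Full keys are accepted. I'll continue in the same way.

```bash
python3 -m handwheel '[{"wx":0,"wy":0,"wz":-0.74,"dx":28,"dy":-13.5,"dz":0,"jaw":0.5},{"wx":0,"wy":0,"wz":-0.74,"dx":28,"dy":-13.5,"dz":0,"jaw":0.5},{"wx":0,"wy":0,"wz":-0.74,"dx":28,"dy":-13.5,"dz":0,"jaw":0.5},{"wx":0,"wy":0,"wz":-0.74,"dx":28,"dy":-13.5,"dz":0,"jaw":0.5},{"wx":0,"wy":0,"wz":-1.47,"dx":55.8,"dy":-27.1,"dz":0,"jaw":0.5},{"wx":0,"wy":0,"wz":-1.47,"dx":55.8,"dy":-27.1,"dz":0,"jaw":0.5},{"wx":0,"wy":0,"wz":-1.47,"dx":55.8,"dy":-27.1,"dz":0,"jaw":0.5},{"wx":0,"wy":0,"wz":-1.47,"dx":55.8,"dy":-27.1,"dz":0,"jaw":0.5}]'; python3 -c "
from h import *
delta([556.7,98.2,242],119.6)"
```

```text
time_s: 1.23
ee_pos: [500.3, -4.6, 242.3]
tool_rot: [0.0, 0.5, 0.866, -0.0]
ft_force: [0.2, 0.5, 0.9]
finger_gap: 0.494
d cm [ 6.09 10.02  0.02] w [-0.     0.     0.007] t 1.225 j [-0.08  0.19  1.66 -0.    1.29 -0.61] F [0.2 0.5 0.9]
```

```bash
python3 -m handwheel '[{"wx":0,"wy":0,"wz":0,"dx":6.1,"dy":10,"dz":0,"jaw":0.5},{"wx":0,"wy":0,"wz":0,"dx":6.1,"dy":10,"dz":0,"jaw":0.5},{"wx":0,"wy":0,"wz":0,"dx":6.1,"dy":10,"dz":0,"jaw":0.5},{"wx":0,"wy":0,"wz":0,"dx":6.1,"dy":10,"dz":0,"jaw":0.5}]'; python3 - <<'E'
from h import *
im,d,W=cloud('wrist'); cv2.imwrite('pics/w1.png',im[...,::-1])
z=W[...,2]; b=((z>163)&(z<178)&(im.max(2)<70)).astype(np.uint8)
n,l,st,c=cv2.connectedComponentsWithStats(b)
for k in range(1,n):
    if st[k,4]>150: q=W[l==k]; print(st[k],c[k],cv2.minEnclosingCircle(q[:,:2].astype(np.float32)),np.median(q[:,2]))
delta([556.7,98.2,149],119.6)
E
```

```text
time_s: 1.72
ee_pos: [556.1, 95.5, 241.8]
tool_rot: [-0.0, 0.503, 0.865, -0.0]
ft_force: [0.7, 0.0, 0.4]
finger_gap: 0.501
[ 509    0   40   34 1081] [528.63182239  14.91304348] ((581.7876586914062, 262.7560119628906), 8.999190330505371) 169.47486348369827
[302 248  31  33 774] [316.66408269 263.84496124] ((556.6519165039062, 97.42790222167969), 9.016157150268555) 169.53864844960663
[546 258  23  68 295] [553.33220339 287.7559322 ] ((696.240478515625, 154.7885284423828), 21.60555076599121) 165.53440774097615
[575 272  39  42 321] [586.70404984 287.23676012] ((704.80859375, 165.3370361328125), 14.865842819213867) 174.64911131278186
d cm [0.24 0.21 9.31] w [-0.001 -0.     0.   ] t 1.775 j [ 0.1   0.33  1.48 -0.    1.33 -0.41] F [-0.5 -0.2 -0.5]
```

View pics/w1.png

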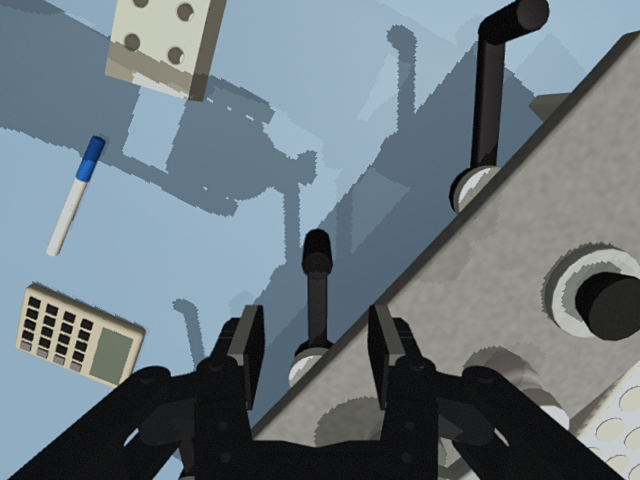

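The wrist view shows the post at (317,264), between the jaws. It measures (556.7, 97.4), which agrees with the top camera. I'll descend and close.

```bash
python3 -m handwheel '[{"wx":0,"wy":0,"wz":0,"dx":0.2,"dy":0.2,"dz":4,"jaw":0.5},{"wx":0,"wy":0,"wz":0,"dx":0.2,"dy":0.2,"dz":7.5,"jaw":0.5},{"wx":0,"wy":0,"wz":0,"dx":0.2,"dy":0.2,"dz":9.2,"jaw":0.5},{"wx":0,"wy":0,"wz":0,"dx":0.2,"dy":0.2,"dz":9.2,"jaw":0.5},{"wx":0,"wy":0,"wz":0,"dx":0.2,"dy":0.2,"dz":9.2,"jaw":0.15},{"wx":0,"wy":0,"wz":0,"dx":0.2,"dy":0.2,"dz":9.2,"jaw":0.15},{"wx":0,"wy":0,"wz":0,"dx":0.2,"dy":0.2,"dz":9.2,"jaw":0.15},{"wx":0,"wy":0,"wz":0,"dx":0.2,"dy":0.2,"dz":9.2,"jaw":0.15}]'; python3 - <<'E'
from h import *
A=np.array([606.1,11.3])
s=observe(); p=np.array(s['ee_pos']); v=p[:2]-A; a0=np.degrees(np.arctan2(v[1],v[0])); r=np.hypot(*v); print(p,a0,r,s['ft_force'],s['finger_gap'])
q=s['tool_rot']; R=Ro.from_quat([q[1],q[2],q[3],q[0]])
for t in range(0,61,8):
    a=np.radians(a0+t); w=np.r_[A+r*np.array([np.cos(a),np.sin(a)]),p[2]]
    print(t,np.round(R.inv().apply(w-p)/10,2),'wz',round(-np.radians(t),3))
E
```

```text
time_s: 2.78
ee_pos: [557.8, 98.5, 151.8]
tool_rot: [0.001, 0.503, 0.864, 0.001]
ft_force: [-1.9, -1.5, 6.8]
finger_gap: 0.186
[557.80641975  98.50820652 151.84316132] 118.97651521828571 99.68721671933534 [-1.91875945 -1.52290746  6.75252853] 0.18567175265723931
0 [-0. -0. -0.] wz -0.0
8 [-0.08 -1.39 -0.  ] wz -0.14
16 [-0.35 -2.75 -0.01] wz -0.279
24 [-0.81 -4.06 -0.01] wz -0.419
32 [-1.45 -5.3  -0.01] wz -0.559
40 [-2.26 -6.43 -0.01] wz -0.698
48 [-3.21 -7.45 -0.01] wz -0.838
56 [-4.3  -8.32 -0.01] wz -0.977
```

```bash
python3 -m handwheel '[{"wx":0,"wy":0,"wz":-0.14,"dx":-0.08,"dy":-1.39,"dz":0,"jaw":0.15},{"wx":0,"wy":0,"wz":-0.279,"dx":-0.35,"dy":-2.75,"dz":0,"jaw":0.15},{"wx":0,"wy":0,"wz":-0.419,"dx":-0.81,"dy":-4.06,"dz":0,"jaw":0.15},{"wx":0,"wy":0,"wz":-0.559,"dx":-1.45,"dy":-5.3,"dz":0,"jaw":0.15},{"wx":0,"wy":0,"wz":-0.698,"dx":-2.26,"dy":-6.43,"dz":0,"jaw":0.15},{"wx":0,"wy":0,"wz":-0.698,"dx":-2.26,"dy":-6.43,"dz":0,"jaw":0.15}]'; python3 - <<'E'
from h import *
A=np.array([606.1,11.3])
s=observe(); p=np.array(s['ee_pos']); v=p[:2]-A; a0=np.degrees(np.arctan2(v[1],v[0])); r=np.hypot(*v); print(p,a0,r,s['ft_force'],s['moment'],s['finger_gap'])
q=s['tool_rot']; R=Ro.from_quat([q[1],q[2],q[3],q[0]])
for t in range(0,25,4):
    a=np.radians(a0+t); w=np.r_[A+r*np.array([np.cos(a),np.sin(a)]),p[2]]
    print(t,np.round(R.inv().apply(w-p)/10,2),'wz',round(-np.radians(t),3))
E
```

```text
time_s: 3.52
ee_pos: [512.3, 46.7, 151.7]
tool_rot: [0.0, 0.176, 0.984, 0.0]
ft_force: [-7.6, 1.5, 9.9]
finger_gap: 0.188
[512.29388477  46.69801004 151.7380756 ] 159.32585540093405 100.26268682425162 [-7.57979718  1.48001135  9.8757806 ] [ 0.16325498  1.19626887 -0.06160156] 0.18763866338595417
0 [-0. -0. -0.] wz -0.0
4 [-0.02 -0.7  -0.  ] wz -0.07
8 [-0.09 -1.4  -0.  ] wz -0.14
12 [-0.2  -2.09 -0.  ] wz -0.209
16 [-0.37 -2.77 -0.  ] wz -0.279
20 [-0.58 -3.43 -0.  ] wz -0.349
24 [-0.84 -4.08 -0.  ] wz -0.419
```

```bash
python3 -m handwheel '[{"wx":0,"wy":0,"wz":-0.07,"dx":-0.02,"dy":-0.7,"dz":0,"jaw":0.15},{"wx":0,"wy":0,"wz":-0.14,"dx":-0.09,"dy":-1.4,"dz":0,"jaw":0.15},{"wx":0,"wy":0,"wz":-0.192,"dx":-0.17,"dy":-1.92,"dz":0,"jaw":0.15},{"wx":0,"wy":0,"wz":-0.192,"dx":-0.17,"dy":-1.92,"dz":0,"jaw":0.15}]'; cat > ang.py <<'E'
from h import *
A=np.array([606.1,11.3])
s=observe(); p=np.array(s['ee_pos']); v=p[:2]-A; a0=np.degrees(np.arctan2(v[1],v[0])); print(a0,np.hypot(*v))
t=np.radians(a0+90); f=np.array(s['ft_force']); print('tangential F',f[:2]@[np.cos(t),np.sin(t)],'radial',f[:2]@(v/100),f[2])
E
python3 ang.py
```

```text
time_s: 4.03
ee_pos: [507.1, 28.4, 151.7]
tool_rot: [0.0, 0.081, 0.997, 0.0]
ft_force: [-11.5, 0.1, 13.1]
finger_gap: 0.188
170.19759595588414 100.47307643040736
tangential F 1.8515167347138133 radial 11.401959460175833 13.141650664777274
```

```bash
python3 -m handwheel '[{"wx":0,"wy":0,"wz":-0.03,"dx":0,"dy":-0.3,"dz":0,"jaw":0.15},{"wx":0,"wy":0,"wz":-0.03,"dx":0,"dy":-0.3,"dz":0,"jaw":0.15}]'; python3 ang.py;  python3 -m handwheel '[{"wx":0,"wy":0,"wz":0,"dx":0,"dy":-0.3,"dz":0,"jaw":0.15},{"wx":0,"wy":0,"wz":0,"dx":0,"dy":-0.3,"dz":0,"jaw":0.15}]'; python3 ang.py
```

```text
time_s: 4.28
ee_pos: [506.8, 26.7, 151.8]
tool_rot: [0.0, 0.066, 0.998, 0.001]
ft_force: [-9.0, 10.7, 10.9]
finger_gap: 0.194
171.18899700284666 100.45187035627337
tangential F -9.185064470391879 radial 10.615862737396911 10.925297409970263
time_s: 4.53
ee_pos: [506.7, 26.1, 151.8]
tool_rot: [0.001, 0.066, 0.998, 0.003]
ft_force: [-4.4, 32.4, 10.0]
finger_gap: 0.189
171.5229227637881 100.46871604842379
tangential F -31.39271560680069 radial 9.137507710014969 9.951997628409753
```

The force rose sharply to 32 N tangential at 171°, so the lever is at its stop. I'll release, go up and check.

```bash
python3 -m handwheel '[{"wx":0,"wy":0,"wz":0,"dx":0,"dy":0,"dz":0,"jaw":0.5},{"wx":0,"wy":0,"wz":0,"dx":0,"dy":0.2,"dz":0,"jaw":0.5},{"wx":0,"wy":0,"wz":0,"dx":0,"dy":0.3,"dz":0,"jaw":0.5},{"wx":0,"wy":0,"wz":0,"dx":0,"dy":0.3,"dz":0,"jaw":0.5},{"wx":0,"wy":0,"wz":0,"dx":0,"dy":0.3,"dz":-4,"jaw":0.5},{"wx":0,"wy":0,"wz":0,"dx":0,"dy":0.3,"dz":-9,"jaw":0.5},{"wx":0,"wy":0,"wz":0,"dx":0,"dy":0.3,"dz":-12,"jaw":0.5},{"wx":0,"wy":0,"wz":0,"dx":0,"dy":0.3,"dz":-12,"jaw":0.5}]'; python3 - <<'E'
from h import *
im,d,W=cloud('wrist'); cv2.imwrite('pics/w2.png',im[...,::-1])
z=W[...,2]; b=((z>163)&(z<178)&(im.max(2)<70)).astype(np.uint8)
n,l,st,c=cv2.connectedComponentsWithStats(b)
for k in range(1,n):
    if st[k,4]>100:
        q=W[l==k]; x,r=cv2.minEnclosingCircle(q[:,:2].astype(np.float32)); print(c[k],x,r,np.degrees(np.arctan2(x[1]-11.3,x[0]-606.1)))
E
```

```text
time_s: 5.52
ee_pos: [507.6, 25.4, 272.4]
tool_rot: [0.002, 0.067, 0.998, 0.0]
ft_force: [-0.2, 0.5, -0.6]
finger_gap: 0.5
[317.79372937 247.16666667] (508.1383361816406, 27.71965789794922) 8.915767669677734 170.48492499785738
[173.83765112 287.14853195] (523.5491333007812, -72.88243865966797) 9.49277114868164 -134.43934894448932
[324.00675676 431.85810811] (665.1190185546875, 8.91677188873291) 18.65313148498535 -2.3123862342667874
```

View pics/w2.png

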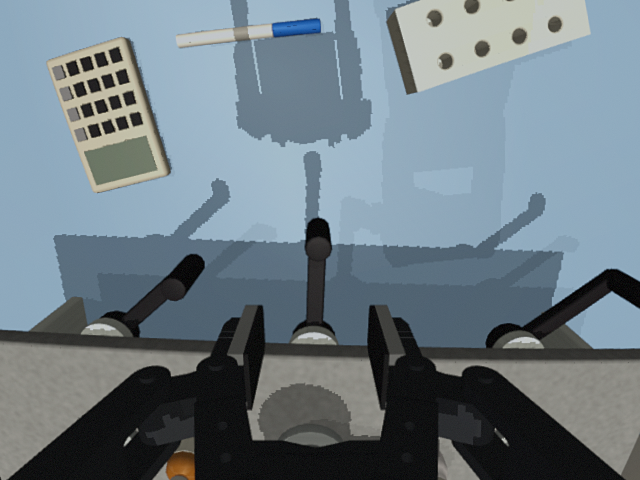

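The wrist view shows the middle lever straight out, with its post at (318,247). It measures 170.5° against 170.4° for the shelf normal. The right spare post, at (174,287), hasn't moved.

```bash
python3 -c "
from cell import *
print(hand_in())"
```

```text
the job is handed in; nothing more can be done
None
```

The valve under the funnel (the middle station) is open, and the job was handed in after about 5.6 s. I gripped the post and turned the lever anticlockwise until it met its stop, where the sideways force reached about 32 N. Then I let go and raised the gripper about 120 mm clear.

- **Lever position:** after release the wrist camera put the lever at 170.5°, against 170.4° for straight out from the shelf. The force reading was about zero, so nothing was being touched.
- **Other valves:** the right spare post is within 2 mm of where it was at the start. The left spare looks unmoved in the last picture, but I did not measure it again.
- **Disagreements:** at the start I measured all three levers at about 50° off straight out, not the stated 63°. I found no cause for this, so I used the stop and the final angle as the test. The push also read 171.5° at the stop, because the arm flexes under load.
- **Refused move:** my first move command came back as "invalid input" because it left out some fields. Nothing moved, and I sent it again with all of them.

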